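Close the sample vial case

ROBOT

A 6-joint arm with a two-finger parallel gripper is mounted at the origin on the work surface. World frame = base frame: x ahead of the robot, y to its left, z up, the work surface at z = 0. Lengths are in m, angles in rad, forces in N, time in s.
With the tool pointing down it reaches from about 0.325 to 0.875 m from the base axis. Payload 4.4 kg.
Tool frame: the origin (TCP) lies between the finger pads; the fingertips stand ahead of it and the grasp point (between the pads) lies 5 mm behind it (ctrl.nose_length is the z of the fingertips in the tool frame, in m); z points along the fingers, y is the line along which they close (so a half turn about z gives the same grasp; the last joint's range is limited). The gripper opens to 85 mm and grips with 20 to 120 N. Pads are 22 mm wide; open, the fingers measure 114 mm over their backs; the gripper's body (76 mm by 85 mm) begins 54 mm behind the grasp point. The pads swing forward as they close: fully open they stand 13 mm farther back than shut.
Start: joints at [-1.331, 0.207, 1.542, -0, 1.393, -0.15], TCP at [0.219, -0.532, 0.245] pointing down, gripper open.
Joint ranges: [-2.73, 2.73], [-0.86, 2.22], [0.23, 2.46], [-1.11, 4.25], [0.08, 2.63], [-2.82, 2.82]. Speed limits (rad/s): [2.79, 2.79, 3.14, 3.14, 3.14, 3.14].

INTERFACE

Orientations are given as a unit quaternion [w, x, y, z].
In Python, from plant import ctrl gives the robot as it stands. The module is installed in compiled form; this text tells all that it offers.
- The arm moves only by the tool apply_moves, never from a script. Its arguments are lists of equal length, an entry for each row: "delta_pos": the shift along the tool's x, y, z in mm, a list of three; "roll": the turn about the tool's z in degrees; "grip": the opening, from 0 (shut) to 1 (fully open). A call has 1 to 5 rows; each row is the pose to reach, as a shift and turn from the pose commanded when the call began, along the tool's axes at that moment; what a row does not reach only later rows make up. A row lasts 1/10 s, in which the tool goes at most 50 mm and 8.59 degrees, less where a joint would pass 70% of its speed; a pose out of reach is approached as far as the arm can. A call with a gripper value outside its range is refused whole. The fingers move at their own pace and stop on an object; "newtons" is the grip in N (left out, the last holds). Time passes only in rows, so rows that repeat a pose let the fingers close. It gives the time, the measured TCP pose, the force, the opening and the grip force at its end, in the units of the state.
- ctrl.get_state(): the state, without advancing time (a new reading comes with each control period).
- ctrl.snapshot(name): name is "side" or "top" or "wrist"; returns a dict with "color" (420x560x3 uint8, red, green, blue), "fx", "fy", "cx", "cy" (pixels), "D" ([k1, k2, p1, p2, k3] as OpenCV has them; the pictures are not rectified), "R" (3x3) and "t" (3): a world point X has camera coordinates R X + t. Camera axes: x right, y down, z forward; pixel columns grow to the right and rows downward; lengths in m; the calibration is good to about 2 mm. A picture is of the moment at which its call begins. There is no depth.
- ctrl.finish_job(): hands the job in; it is judged then, once.
The state is a dict: "t": time; "joint_pos": joint angles; "joint_velocities": joint speeds; "tau": joint torques, N m; "position": TCP position; "orientation": TCP orientation; "ft_force": force on the tool from outside, world axes, zero at the start; "wrist_torque": the same for the moment, N m; "finger_gap": opening from 0.0 (shut) to 1.0 (fully open); "grasp_force": force on a finger pad.
Only numpy, scipy, OpenCV 4.12 (cv2) and the standard library are available. Lean on these libraries where they do the work, as an engineer would, in place of code of your own. Each camera call takes 0.05 s, during which the arm holds its last target. There are 200 camera calls.

TASK

Close up the blue vial case for carrying, only pushing the parts from outside with the fingertips and never gripping them: first fold the upright metal retainer down flat over the vial caps, then swing the lid over it until it is fully shut, and move the hand clear. Do not shove, tip or lift the case, and leave the two vials and the bottle beside it standing where they are.

Things in the scene. Friction and masses are not known exactly. Their poses are not given: they have to be found in the camera images.
- case: Blue case loose on the bench on rubber feet, 3.2 kg; shell 190 mm (its x) by 250 mm (its y), rim 90 mm high, walls 6 mm. Origin: centre of underside; z up; +x to the rear (lid hinge); -x the front (latches, handle, stick out 16 mm); +y the end with the retainer's hinge. In its middle a metal block holds 14 black-capped vials, cap tops 75 mm up. Keep sideways pushes under 15 N or it may slide.
- retainer (a joint): Retainer angle, rad: 0 = flat over the caps (hard stop), 1.57 = upright, 1.75 = far stop; starts 1.4 to 1.65. Aluminium plate 5 mm thick, 120 mm wide, reaching 200 mm from hinge to free edge, the last 32 mm a yellow strip. Fold it by pushing its outer face, which looks to the case's +y when upright. Stiff hinge (0.26 N m, about 2 N near the free edge): stays where it is left.
- retainer_hinge (a point): Middle of the retainer's hinge line, which runs along the case's x: at case x 0, y +104 mm, z 80 mm. Folding turns the retainer from upright towards the case's -y end; flat, its top face is 82.5 mm above the bench, 8 mm below the rim, and its free edge is 23 mm short of the case's inner end wall.
- retainer_edge (a point): Middle of the retainer's free edge, at half its thickness, 200 mm from its hinge line.
- retainer_pad: Pale grey silicone sheet, 114 by 172 by 2 mm, on the retainer's inner face (the one that meets the caps). Origin: on the hinge line. Fingers that press on it are gripping the retainer or are on the wrong side of it.
- lid (a joint): Lid angle, rad: 0 = fully shut (hard stop), 1.57 = upright, 1.95 = far stop; starts 1.7 to 1.88, leaning back. Shallow blue shell 190 by 250 mm, 30 mm thick, open inside. Shut it by pushing its flat outer face, which looks away from the case when open and up when shut. Stiff hinge (0.7 N m, about 4 N at the free edge): stays where it is left. It jams on the retainer if that is still up.
- lid_hinge (a point): Middle of the lid's hinge line, which runs along the case's y: at case x +95 mm, y 0, z 90 mm. The lid's rim plane passes through it and its outer face lies 30 mm outward of that plane; shut, its top is 120 mm above the bench.
- lid_edge (a point): Middle of the lid's free long edge, on its outer face: 190 mm from the hinge line along the lid and 30 mm outward of the rim plane.
- lid_lining: Black foam lining inside the lid, with the 3 mm rubber seal round its rim. Origin: on the lid's hinge line. Fingers that press on it are gripping the lid or are on the wrong side of it.
- amber_vial: Loose amber glass vial with black cap, 28 mm wide, 64 mm high, standing on the bench near the front of the case; to be left alone. Origin: centre of its underside.
- clear_vial: Loose clear glass vial with black cap, 28 mm wide, 64 mm high, standing on the bench near the front of the case; to be left alone. Origin: centre of its underside.
- reagent: Loose white plastic bottle with red cap, 60 mm wide, 120 mm high, standing on the bench behind the case's lid; to be left alone. Origin: centre of its underside.

How it is judged:
On the way, in this order (a step that is already met when the one before it is completed fails the run):
1. the retainer is folded down flat over the caps while the lid is still open (value of joint retainer below 0.06 rad and value of joint lid above 1.3 rad), for 0.2 s.
2. the lid is swung fully shut over the folded retainer (value of joint lid below 0.035 rad and value of joint retainer below 0.06 rad), for 0.2 s.
At the end, for the whole second after the job is handed in: The retainer lies flat (within 0.06 rad) and the lid over it is fully shut (within 0.035 rad, a gap under 7 mm at the front edge); the case is at rest, level and within 40 mm of where it stood; both vials and the bottle stand upright within 30 mm of where they stood (all of step 2 and linear speed of case below 0.02 m/s and distance of case from where it was at the start of the episode below 0.04 m and angle between case's own z axis and vertical below 0.05 rad and distance of each of amber_vial, clear_vial, reagent from where it was at the start of the episode below 0.03 m and angle between each of amber_vial, clear_vial, reagent's own z axis and vertical below 0.2 rad); the robot touches nothing.
It fails at once if the retainer or the lid is gripped or taken from inside (the fingers press on the retainer's pad or on the lid's lining or seal with over 3 N) (contact force between the fingers and retainer_pad above 3 N or contact force between the fingers and lid_lining above 3 N).
It fails at once if the case is shoved more than 40 mm, tipped, or lifted (distance of case from where it was at the start of the episode above 0.04 m or angle between case's own z axis and vertical above 0.15 rad or height (world z) of case above 0.015 m).
It fails at once if a vial or the bottle is knocked over, pushed away or picked up (distance of any of amber_vial, clear_vial, reagent from where it was at the start of the episode above 0.03 m or angle between any of amber_vial, clear_vial, reagent's own z axis and vertical above 0.5 rad or height (world z) of any of amber_vial, clear_vial, reagent above 0.015 m).
It also fails if it takes over 61 s, if anything falls off the work surface, if the arm or the gripper's body presses on something with over 40 N, if the wrist force passes 120 N, or if a joint passes its speed limit or range.

## Working session

There is one attempt and no reset: what is moved stays moved. The work goes in short steps, Python scripts to look and compute and a tool call to move; the robot and the scene stay as the last step left them, time stands still between calls to the robot, and variables do not carry over. Pictures are saved under pics/ and viewed, at most 10 in all, crops included, and the job is handed in when it is done.

Besides the shell and the picture viewer there is one more tool, called after "Request:" as a command line: name --pt "numbers of a row" for each row, then --argument value for the rest. apply_moves: Moves the arm, as the interface text tells. Its arguments: {"type":"object","properties":{"delta_pos":{"type":"array","items":{"type":"array","items":{"type":"number"}}},"roll":{"type":"array","items":{"type":"number"}},"grip":{"type":"array","items":{"type":"number"}},"newtons":{"type":"number"}},"required":["delta_pos","roll","grip"]}

```bash
mkdir -p pics; python3 - <<'E'
from plant import ctrl
import cv2,numpy as np,pickle
s={}
for n in("side","top"):
    d=ctrl.snapshot(n); s[n]=d
    cv2.imwrite(f"pics/{n}0.png",cv2.resize(d["color"][:,:,::-1],(800,600),interpolation=cv2.INTER_CUBIC))
    print(n,-np.array(d["R"]).T@d["t"],d["fx"],d["R"][2])
pickle.dump(s,open("s0.pkl","wb"))
print(ctrl.get_state(),ctrl.nose_length)
E
```

```text
side [0.1741103  0.33402197 0.99543144] 412.70705904551494 [ 0.39138761 -0.27684037 -0.87759623]
top [0.4536529  0.04482344 0.83413829] 385.84663805270344 [ 0.15930213 -0.0076417  -0.9872003 ]
{'t': 0.1, 'joint_pos': array([-1.33051644e+00,  2.07388231e-01,  1.54284431e+00,  5.25244912e-05,
        1.39350197e+00, -1.50487758e-01]), 'joint_velocities': array([ 0.00098423, -0.00247009, -0.00238228,  0.00014715, -0.00167206,
       -0.00011544]), 'tau': array([-5.28462788e-04, -3.84097874e+01, -2.92549807e+01, -1.33942594e-04,
        4.90648803e-03, -1.92207006e-05]), 'position': array([ 0.21886639, -0.53099412,  0.24419575]), 'orientation': array([-1.07100448e-03,  9.80973567e-01,  1.94138385e-01, -2.22445518e-05]), 'ft_force': array([-0.66908423,  0.03054022, -0.47402185]), 'wrist_torque': array([0.00576723, 0.00607077, 0.0034509 ]), 'grasp_force': 0.0, 'finger_gap': 1.0007117821831122} 0.014
```

View pics/side0.png

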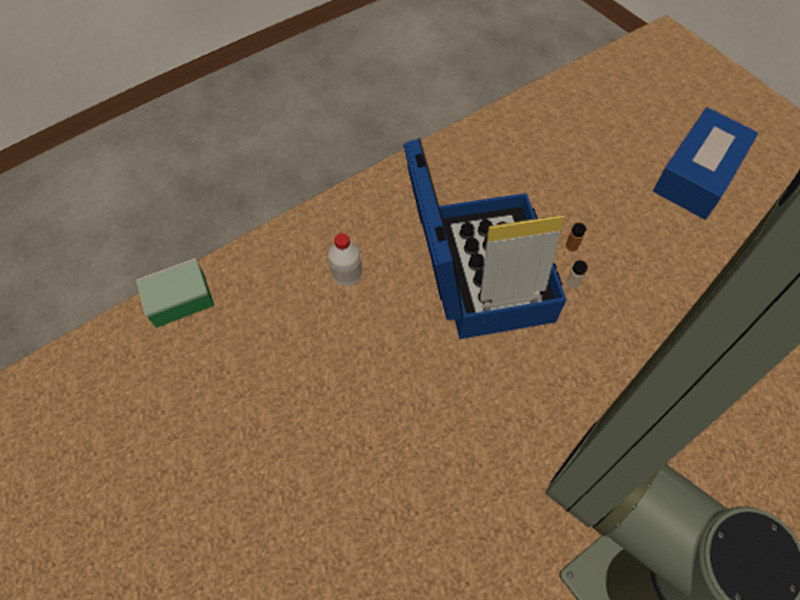

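View pics/top0.png

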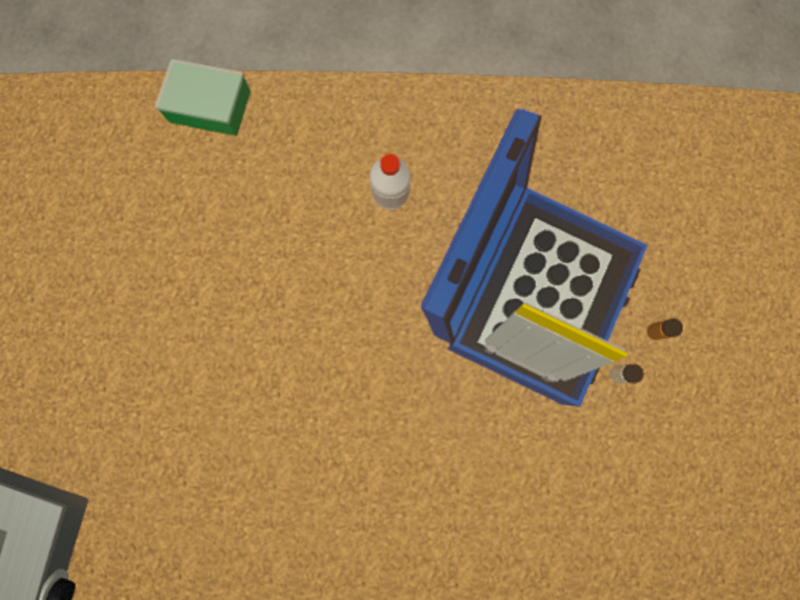

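```bash
cat > h.py <<'E'
import numpy as np,cv2,pickle
def proj(d,X):
    K=np.array([[d["fx"],0,d["cx"]],[0,d["fy"],d["cy"]],[0,0,1.]])
    return cv2.projectPoints(np.array(X,float).reshape(-1,3),cv2.Rodrigues(np.array(d["R"]))[0],np.array(d["t"],float),K,np.array(d["D"],float))[0].reshape(-1,2)
def onz(d,uv,z):
    K=np.array([[d["fx"],0,d["cx"]],[0,d["fy"],d["cy"]],[0,0,1.]])
    n=cv2.undistortPoints(np.array(uv,float).reshape(-1,1,2),K,np.array(d["D"],float)).reshape(-1,2)
    R=np.array(d["R"]);c=-R.T@d["t"]
    r=np.c_[n,np.ones(len(n))]@R
    return c+r*((z-c[2])/r[:,2])[:,None]
def W(p,L): # case->world
    c,s=np.cos(p[2]),np.sin(p[2]); L=np.atleast_2d(L)
    return np.c_[p[0]+c*L[:,0]-s*L[:,1],p[1]+s*L[:,0]+c*L[:,1],L[:,2]]
def ret(a,x,r,o=0): # o=outward
    return [x,.104-r*np.cos(a)+o*np.sin(a),.08+r*np.sin(a)+o*np.cos(a)]
def lid(a,y,r,o=0):
    return [.095-r*np.cos(a)+o*np.sin(a),y,.09+r*np.sin(a)+o*np.cos(a)]
E
cat > fit.py <<'E'
from h import *
from scipy.optimize import least_squares
s=pickle.load(open("s0.pkl","rb"))
f=.7
top=np.array([(647,245),(580,404),(452,347),(520,307),(627,355),(424,303),(520,112)])*f
side=np.array([(564,297),(460,322),(527,195),(488,226),(563,217),(405,143)])*f
def P(p):
    c=lambda i,j:[i*.095,j*.125,.09]
    a,l=p[3],p[4]
    R=[ret(a,.06,.2,.0),ret(a,-.06,.2,.0)]
    L=[lid(l,.125,.19,.03),lid(l,-.125,.19,.03)]
    return W(p,[c(-1,-1),c(-1,1),c(1,1)]+R+L),W(p,[c(-1,1),c(1,1),c(-1,-1)]+R+L[1:])
def res(p):
    A,B=P(p); return np.r_[(proj(s["top"],A)-top).ravel(),(proj(s["side"],B)-side).ravel()]
m=onz(s["top"],top[:3],.09);ctr=(m[0]+m[2])/2;e=m[2]-m[1]
r=least_squares(res,[ctr[0],ctr[1],np.arctan2(e[1],e[0]),1.5,1.8],loss="soft_l1",x_scale=[.01,.01,.1,.1,.1])
p=r.x;print(p.round(4),np.degrees(p[2]));print(res(p).reshape(-1,2).round(1).tolist())
pickle.dump(p,open("p.pkl","wb"))
for n,uv in(("amber",(672,327)),("clear",(632,373))):print(n,onz(s["top"],[np.array(uv)*f],.064))
print("bottle",onz(s["top"],[np.array((390,163))*f],.12))
def ov(n,x0,y0,w,h,k):
    im=cv2.resize(s[n]["color"][y0:y0+h,x0:x0+w,::-1],None,fx=k,fy=k,interpolation=cv2.INTER_CUBIC)
    D=lambda q,col:cv2.polylines(im,[((proj(s[n],W(p,q))-[x0,y0]+.5)*k).astype(int)],True,col,1)
    D([[i,j,.09] for i,j in((-.095,-.125),(-.095,.125),(.095,.125),(.095,-.125))],(255,255,0))
    for o in(.0025,-.0025):D([ret(p[3],x,q,o) for x,q in((-.06,0),(.06,0),(.06,.2),(-.06,.2))],(0,255,0))
    for o in(0,.03):D([lid(p[4],x,q,o) for x,q in((-.125,0),(.125,0),(.125,.19),(-.125,.19))],(0,0,255))
    return im
cv2.imwrite("pics/ov.png",np.hstack([ov("top",280,60,200,240,2),ov("side",260,80,160,192,2.5)]))
E
python3 fit.py
```

```text
[ 0.5821 -0.1705  1.1397  1.4386  1.6949] 65.2986079580084
[[-0.5, -0.4], [-0.7, 1.8], [-0.3, -1.2], [0.6, -1.1], [-0.3, 0.8], [-0.5, 4.7], [0.1, -2.7], [1.4, 1.7], [1.9, -3.1], [-1.2, -1.8], [0.3, 1.2], [0.4, -0.8], [0.1, -1.2]]
amber [[ 0.5418108  -0.35351106  0.064     ]]
clear [[ 0.47538818 -0.29106044  0.064     ]]
bottle [[0.75373001 0.05694364 0.12      ]]
```

View pics/ov.png

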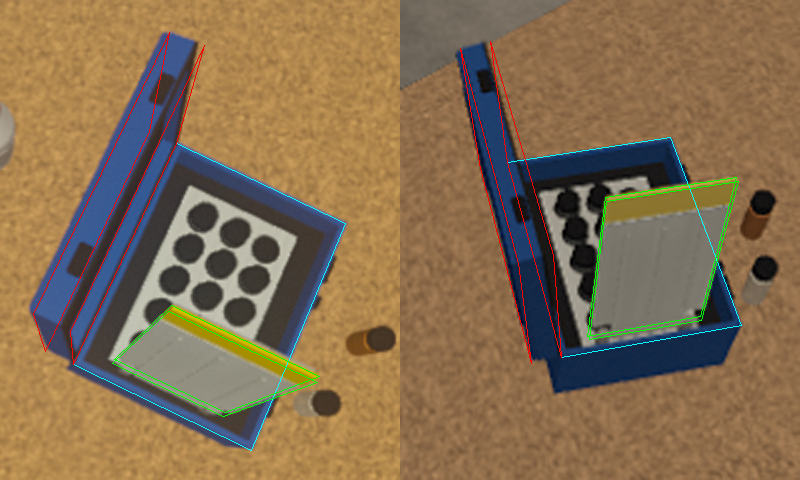

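Request:
apply_moves --pt "35 -26 -10" --pt "72 -52 -20" --pt "110 -80 -30" --pt "148 -108 -30" --pt "185 -136 -30" --roll '[-8, -17, -25, -34, -42.9]' --grip '[0, 0, 0, 0, 0]'

```text
t: 0.6
position: [0.3389, -0.3338, 0.2753]
orientation: [0.0, 0.844, 0.537, 0.0]
ft_force: [-0.4, -0.4, -0.3]
finger_gap: 0.144
grasp_force: 0.0
```

```bash
cat > c.py <<'E'
from h import *
from plant import ctrl
from scipy.spatial.transform import Rotation as Ro
p=pickle.load(open("p.pkl","rb"))
def here():
    st=ctrl.get_state();q=st["orientation"];R=Ro.from_quat(np.r_[q[1:],q[0]]).as_matrix()
    d=st["position"]-[p[0],p[1],0];C=Ro.from_euler("z",p[2]).as_matrix()
    return st,R,C,C.T@d
st,R,C,tc=here()
print("t",round(st["t"],2),"TCP case mm",(tc*1e3).round(1),"F case",(C.T@st["ft_force"]).round(2),"gap",round(st["finger_gap"],2))
print("tool axes in case",(C.T@R).round(3).tolist())
def to(*pts): # tip centre in case mm
    for q in pts: print(q,"->",(R.T@C@(np.array(q)+[0,0,14]-tc*1e3)).round(1))
E
python3 - <<'E'
from c import *
to((-10,135,250),(-10,115,250))
E
```

```text
t 0.6 TCP case mm [-250.   152.7  275.3] F case [-0.52  0.19 -0.3 ] gap 0.14
tool axes in case [[1.0, -0.007, 0.0], [-0.007, -1.0, -0.0], [0.0, 0.0, -1.0]]
(-10, 135, 250) -> [240.1  16.1  11.4]
(-10, 115, 250) -> [240.2  36.1  11.4]
```

Request:
apply_moves --pt "48 3 2" --pt "96 6 4" --pt "144 9 6" --pt "192 12 9" --pt "240 16 12" --roll '[0, 0, 0, 0, 0]' --grip '[0, 0, 0, 0, 0]'

```text
t: 1.1
position: [0.456, -0.1235, 0.2629]
orientation: [-0.0, 0.845, 0.534, -0.0]
ft_force: [0.9, -0.6, -0.8]
finger_gap: -0.001
grasp_force: 0.0
```

```bash
python3 - <<'E'
from c import *
ims=[]
for n in("top","side"):
    d=ctrl.snapshot(n); im=cv2.cvtColor(d["color"],cv2.COLOR_RGB2BGR)
    pk=proj(d,st["position"]+[0,0,-.014]); print(n,pk)
    ims.append(cv2.resize(im[60:300,240:440] if n=="top" else im[60:300,240:440],(400,480),interpolation=cv2.INTER_CUBIC))
cv2.imwrite("pics/a1.png",np.hstack(ims))
# plan tips in case mm
for a in np.linspace(1.4386,0,13):
    q=np.array(ret(a,-.01,.168,.0025))*1e3; to(tuple((q+[0,14.5,0]).round(1)))
E
```

```text
t 1.1 TCP case mm [-10.1 134.2 262.9] F case [-0.11 -1.09 -0.76] gap -0.0
tool axes in case [[1.0, -0.013, -0.0], [-0.013, -1.0, 0.0], [-0.0, -0.0, -1.0]]
top [[386.9826319  269.77576321]]
side [[378.04643638 183.22877169]]
(np.float64(-10.0), np.float64(98.8), np.float64(246.9)) -> [ 0.5 35.4  2. ]
(np.float64(-10.0), np.float64(79.0), np.float64(243.3)) -> [ 0.8 55.2  5.6]
(np.float64(-10.0), np.float64(59.8), np.float64(237.4)) -> [ 1.  74.4 11.5]
(np.float64(-10.0), np.float64(41.4), np.float64(229.3)) -> [ 1.3 92.8 19.6]
(np.float64(-10.0), np.float64(24.1), np.float64(219.0)) -> [  1.5 110.1  29.9]
(np.float64(-10.0), np.float64(8.1), np.float64(206.7)) -> [  1.7 126.1  42.2]
(np.float64(-10.0), np.float64(-6.2), np.float64(192.6)) -> [  1.9 140.4  56.3]
(np.float64(-10.0), np.float64(-18.8), np.float64(176.8)) -> [  2.  153.   72.1]
(np.float64(-10.0), np.float64(-29.4), np.float64(159.7)) -> [  2.2 163.6  89.2]
(np.float64(-10.0), np.float64(-37.9), np.float64(141.5)) -> [  2.3 172.1 107.4]
(np.float64(-10.0), np.float64(-44.1), np.float64(122.3)) -> [  2.4 178.3 126.6]
(np.float64(-10.0), np.float64(-48.0), np.float64(102.6)) -> [  2.4 182.2 146.3]
(np.float64(-10.0), np.float64(-49.5), np.float64(82.5)) -> [  2.4 183.7 166.4]
```

View pics/a1.png

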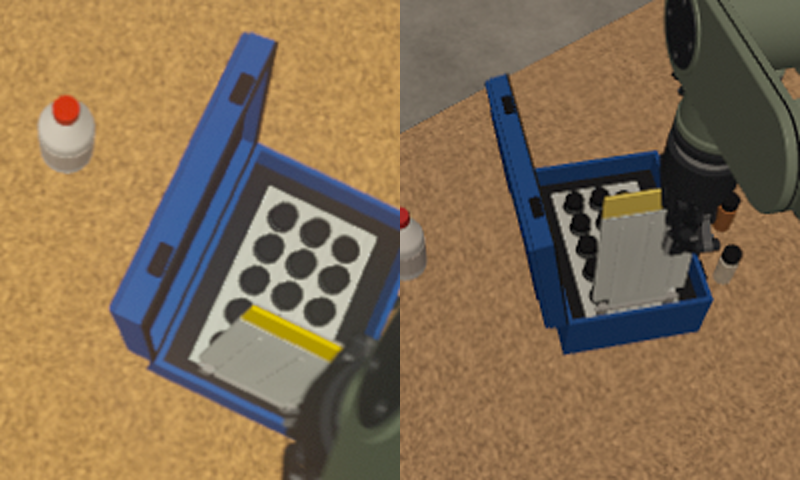

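Request:
apply_moves --pt "0 18 1" --pt "0 36 2" --pt "1 55 5" --pt "1 74 11" --pt "1 93 19" --roll '[0, 0, 0, 0, 0]' --grip '[0, 0, 0, 0, 0]'

```text
t: 1.7
position: [0.5403, -0.1655, 0.2442]
orientation: [-0.0, 0.846, 0.534, -0.0]
ft_force: [-0.3, 0.3, 1.2]
finger_gap: -0.0
grasp_force: 0.7
```

Request:
apply_moves --pt "0 17 10" --pt "0 33 23" --pt "0 48 37" --pt "0 60 53" --pt "1 71 70" --roll '[0, 0, 0, 0, 0]' --grip '[0, 0, 0, 0, 0]'

```text
t: 2.2
position: [0.6048, -0.1958, 0.1737]
orientation: [0.0, 0.846, 0.534, -0.0]
ft_force: [-1.0, 0.6, 1.5]
finger_gap: 0.001
grasp_force: 0.5
```

```bash
python3 - <<'E'
from c import *
ims=[]
for n in("top","side"):
    d=ctrl.snapshot(n); im=cv2.cvtColor(d["color"],cv2.COLOR_RGB2BGR)
    ims.append(cv2.resize(im[60:300,240:440],(400,480),interpolation=cv2.INTER_CUBIC))
cv2.imwrite("pics/a2.png",np.hstack(ims))
to((-10,-37.9,141.5),(-10,-44,122.3),(-10,-48,102.6),(-10,-49.5,82.5))
E
```

```text
t 2.2 TCP case mm [-13.5 -31.2 173.7] F case [0.11 1.2  1.47] gap 0.0
tool axes in case [[1.0, -0.014, -0.001], [-0.014, -1.0, -0.0], [-0.001, 0.0, -1.0]]
(-10, -37.9, 141.5) -> [ 3.6  6.6 18.2]
(-10, -44, 122.3) -> [ 3.7 12.7 37.4]
(-10, -48, 102.6) -> [ 3.8 16.7 57.1]
(-10, -49.5, 82.5) -> [ 3.8 18.2 77.2]
```

View pics/a2.png

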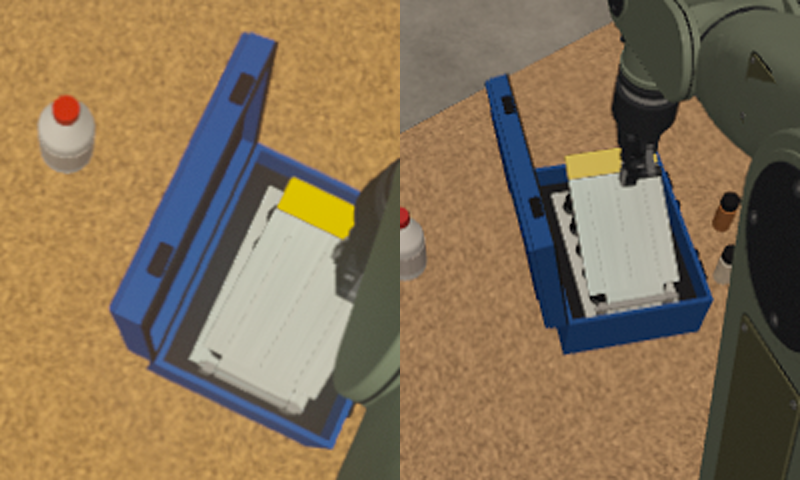

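The retainer is folding and is now about 0.45 rad above flat, with the tip just short of the yellow strip. Neither the case nor the vials have moved.

Request:
apply_moves --pt "1 7 18" --pt "1 13 37" --pt "1 17 57" --pt "1 18 72" --pt "1 18 80" --roll '[0, 0, 0, 0, 0]' --grip '[0, 0, 0, 0, 0]'

```text
t: 2.8
position: [0.6207, -0.2012, 0.0958]
orientation: [-0.001, 0.845, 0.534, -0.001]
ft_force: [-14.1, 5.6, 37.0]
finger_gap: -0.001
grasp_force: 18.2
```

```bash
python3 -c "
from c import *"
```

```text
t 2.8 TCP case mm [-11.8 -47.9  95.8] F case [-0.87 15.17 36.98] gap -0.0
tool axes in case [[1.0, -0.013, -0.0], [-0.013, -1.0, 0.002], [-0.0, -0.002, -1.0]]
```

Request:
apply_moves --pt "0 0 -2" --pt "0 0 -2" --pt "0 0 -20" --pt "0 0 -65" --pt "0 0 -110" --roll '[0, 0, 0, 0, 0]' --grip '[0, 0, 0, 0, 0]'

```text
t: 3.3
position: [0.6199, -0.2003, 0.2036]
orientation: [-0.002, 0.845, 0.534, -0.001]
ft_force: [1.3, -0.5, 0.4]
finger_gap: -0.003
grasp_force: 0.0
```

Request:
apply_moves --pt "0 0 -45" --pt "0 0 -90" --pt "0 0 -130" --pt "0 -10 -145" --pt "0 -20 -145" --roll '[0, 0, 0, 0, 0]' --grip '[0, 0, 0, 0, 0]'

```text
t: 3.8
position: [0.6037, -0.1926, 0.3525]
orientation: [0.002, 0.845, 0.534, 0.002]
ft_force: [0.3, -0.9, 0.2]
finger_gap: 0.001
grasp_force: 0.0
```

```bash
python3 - <<'E'
from c import *
ims=[]
for n in("top","side"):
    d=ctrl.snapshot(n); im=cv2.cvtColor(d["color"],cv2.COLOR_RGB2BGR)
    ims.append(cv2.resize(im[60:300,220:420],(400,480),interpolation=cv2.INTER_CUBIC))
cv2.imwrite("pics/a3.png",np.hstack(ims))
to((200,-10,320),(200,-10,245))
E
```

```text
t 3.8 TCP case mm [-11.1 -28.9 352.5] F case [-0.74 -0.62  0.19] gap 0.0
tool axes in case [[1.0, -0.013, -0.0], [-0.013, -1.0, -0.006], [0.0, 0.006, -1.0]]
(200, -10, 320) -> [210.8 -21.6  18.4]
(200, -10, 245) -> [210.8 -22.1  93.4]
```

View pics/a3.png

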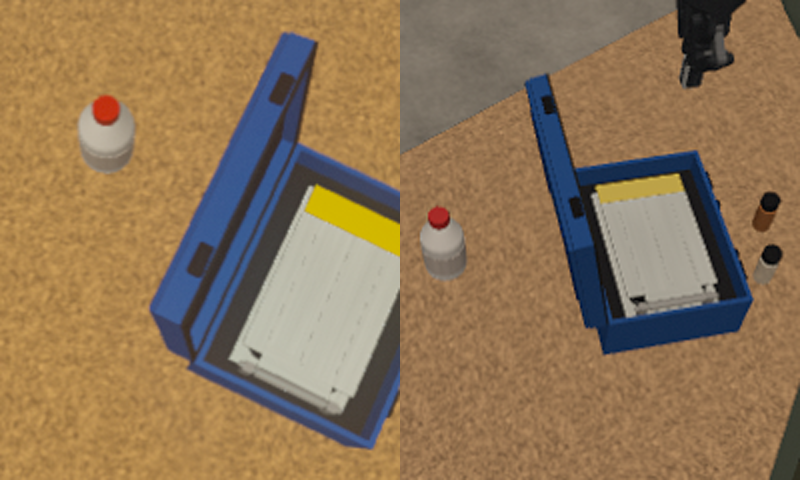

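The retainer lies flat and stays there, the case has not moved, and the lid is still open. I'm crossing over the lid next.

Request:
apply_moves --pt "48 -5 0" --pt "96 -10 0" --pt "144 -15 0" --pt "192 -21 0" --pt "225 -21 0" --roll '[0, 0, 0, 0, 0]' --grip '[0, 0, 0, 0, 0]'

```text
t: 4.4
position: [0.6798, 0.0235, 0.3448]
orientation: [-0.003, 0.845, 0.535, -0.002]
ft_force: [-0.1, 0.0, -0.5]
finger_gap: -0.001
grasp_force: 0.0
```

Request:
apply_moves --pt "0 0 35" --pt "0 0 70" --pt "0 0 93" --pt "0 0 93" --roll '[0, 0, 0, 0]' --grip '[0, 0, 0, 0]'

```text
t: 4.8
position: [0.6761, 0.0205, 0.2465]
orientation: [-0.005, 0.845, 0.534, -0.007]
ft_force: [0.1, 0.1, -0.5]
finger_gap: -0.001
grasp_force: 0.0
```

```bash
python3 - <<'E'
from c import *
ims=[]
for n in("top","side"):
    d=ctrl.snapshot(n); im=cv2.cvtColor(d["color"],cv2.COLOR_RGB2BGR)
    ims.append(cv2.resize(im[60:300,220:420],(400,480),interpolation=cv2.INTER_CUBIC))
cv2.imwrite("pics/a4.png",np.hstack(ims))
for a in np.linspace(1.75,0,15):
    q=np.array(lid(a,-.01,.165,.03))*1e3
    to(tuple((q+[11,0,0]).round(1)))
E
```

```text
t 4.8 TCP case mm [212.8  -5.6 246.5] F case [ 0.1  -0.06 -0.53] gap -0.0
tool axes in case [[1.0, -0.012, -0.006], [-0.012, -1.0, 0.016], [-0.006, -0.016, -1.0]]
(np.float64(164.9), np.float64(-10.0), np.float64(247.0)) -> [-47.9   4.8 -14.3]
(np.float64(144.9), np.float64(-10.0), np.float64(253.1)) -> [-67.9   4.9 -20.3]
(np.float64(124.3), np.float64(-10.0), np.float64(256.7)) -> [-88.5   5.1 -23.7]
(np.float64(103.3), np.float64(-10.0), np.float64(257.7)) -> [-109.5    5.4  -24.6]
(np.float64(82.4), np.float64(-10.0), np.float64(256.0)) -> [-130.4    5.7  -22.8]
(np.float64(61.9), np.float64(-10.0), np.float64(251.8)) -> [-150.9    6.   -18.5]
(np.float64(42.1), np.float64(-10.0), np.float64(245.1)) -> [-170.7    6.3  -11.7]
(np.float64(23.3), np.float64(-10.0), np.float64(235.9)) -> [-189.4    6.7   -2.4]
(np.float64(5.7), np.float64(-10.0), np.float64(224.4)) -> [-206.9    7.1    9.2]
(np.float64(-10.3), np.float64(-10.0), np.float64(210.9)) -> [-222.9    7.5   22.8]
(np.float64(-24.4), np.float64(-10.0), np.float64(195.4)) -> [-236.9    7.9   38.4]
(np.float64(-36.5), np.float64(-10.0), np.float64(178.4)) -> [-248.9    8.4   55.4]
(np.float64(-46.4), np.float64(-10.0), np.float64(159.9)) -> [-258.7    8.8   74. ]
(np.float64(-54.0), np.float64(-10.0), np.float64(140.3)) -> [-266.1    9.2   93.6]
(np.float64(-59.0), np.float64(-10.0), np.float64(120.0)) -> [-271.     9.6  114. ]
```

View pics/a4.png

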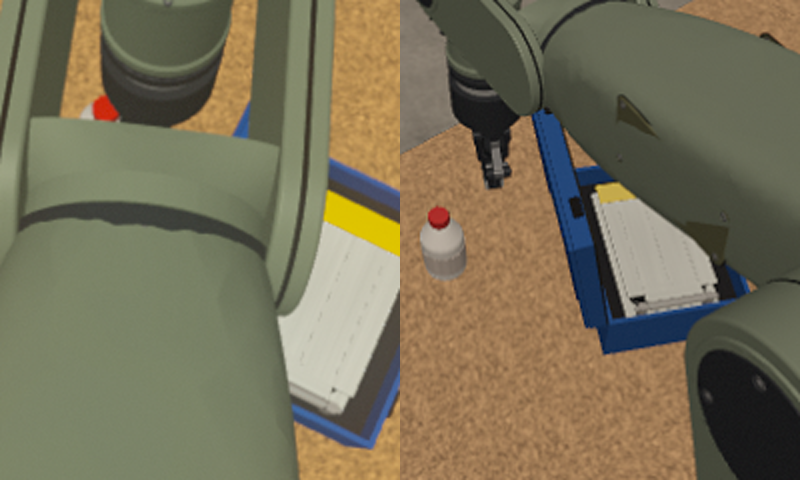

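Request:
apply_moves --pt "-20 2 -14" --pt "-48 4 -14" --pt "-68 5 -20" --pt "-88 5 -23" --pt "-109 5 -24" --roll '[0, 0, 0, 0, 0]' --grip '[0, 0, 0, 0, 0]'

```text
t: 5.4
position: [0.64, -0.0815, 0.284]
orientation: [0.002, 0.845, 0.534, 0.003]
ft_force: [3.6, 3.8, -0.7]
finger_gap: -0.0
grasp_force: 2.1
```

```bash
python3 - <<'E'
from c import *
ims=[]
for n in("top","side"):
    d=ctrl.snapshot(n); im=cv2.cvtColor(d["color"],cv2.COLOR_RGB2BGR)
    ims.append(cv2.resize(im[60:300,220:420],(400,480),interpolation=cv2.INTER_CUBIC))
cv2.imwrite("pics/a5.png",np.hstack(ims))
for a in np.linspace(1.75,0,15)[3:]:
    q=np.array(lid(a,-.01,.165,.03))*1e3
    to(tuple((q+[11,0,0]).round(1)))
E
```

```text
t 5.4 TCP case mm [105.1 -15.4 284. ] F case [ 5.01 -1.71 -0.68] gap -0.0
tool axes in case [[1.0, -0.013, 0.004], [-0.012, -1.0, -0.006], [0.004, 0.006, -1.0]]
(np.float64(103.3), np.float64(-10.0), np.float64(257.7)) -> [-1.9 -5.5 12.2]
(np.float64(82.4), np.float64(-10.0), np.float64(256.0)) -> [-22.8  -5.2  13.8]
(np.float64(61.9), np.float64(-10.0), np.float64(251.8)) -> [-43.3  -5.   18. ]
(np.float64(42.1), np.float64(-10.0), np.float64(245.1)) -> [-63.1  -4.8  24.6]
(np.float64(23.3), np.float64(-10.0), np.float64(235.9)) -> [-81.9  -4.6  33.7]
(np.float64(5.7), np.float64(-10.0), np.float64(224.4)) -> [-99.6  -4.5  45.1]
(np.float64(-10.3), np.float64(-10.0), np.float64(210.9)) -> [-115.6   -4.3   58.6]
(np.float64(-24.4), np.float64(-10.0), np.float64(195.4)) -> [-129.8   -4.3   74. ]
(np.float64(-36.5), np.float64(-10.0), np.float64(178.4)) -> [-142.    -4.2   91. ]
(np.float64(-46.4), np.float64(-10.0), np.float64(159.9)) -> [-151.9   -4.2  109.4]
(np.float64(-54.0), np.float64(-10.0), np.float64(140.3)) -> [-159.6   -4.2  129. ]
(np.float64(-59.0), np.float64(-10.0), np.float64(120.0)) -> [-164.7   -4.3  149.3]
```

View pics/a5.png

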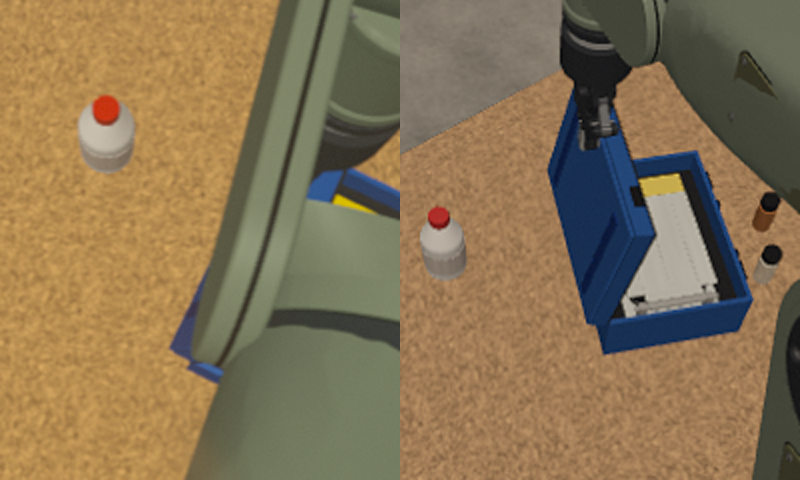

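The tip is pushing the outer face and the lid has come past upright. The case and bottle are unmoved, so I'll continue along the arc.

Request:
apply_moves --pt "-12 -5 13" --pt "-33 -5 16" --pt "-53 -5 21" --pt "-73 -5 29" --pt "-91 -5 39" --roll '[0, 0, 0, 0, 0]' --grip '[0, 0, 0, 0, 0]'

```text
t: 6.0
position: [0.5959, -0.161, 0.2428]
orientation: [0.001, 0.845, 0.534, 0.002]
ft_force: [1.6, 2.7, 0.7]
finger_gap: -0.002
grasp_force: 1.6
```

```bash
python3 - <<'E'
from c import *
for a in np.linspace(1.75,0,15)[7:]:
    q=np.array(lid(a,-.01,.165,.03))*1e3
    to(tuple((q+[11,0,0]).round(1)))
E
```

```text
t 6.0 TCP case mm [ 14.4  -8.6 242.8] F case [ 3.07 -0.32  0.73] gap -0.0
tool axes in case [[1.0, -0.012, 0.001], [-0.012, -1.0, -0.003], [0.002, 0.003, -1.0]]
(np.float64(23.3), np.float64(-10.0), np.float64(235.9)) -> [ 9.   1.3 -7.1]
(np.float64(5.7), np.float64(-10.0), np.float64(224.4)) -> [-8.6  1.5  4.4]
(np.float64(-10.3), np.float64(-10.0), np.float64(210.9)) -> [-24.7   1.6  17.9]
(np.float64(-24.4), np.float64(-10.0), np.float64(195.4)) -> [-38.8   1.7  33.4]
(np.float64(-36.5), np.float64(-10.0), np.float64(178.4)) -> [-50.9   1.8  50.3]
(np.float64(-46.4), np.float64(-10.0), np.float64(159.9)) -> [-60.8   1.9  68.8]
(np.float64(-54.0), np.float64(-10.0), np.float64(140.3)) -> [-68.5   1.9  88.4]
(np.float64(-59.0), np.float64(-10.0), np.float64(120.0)) -> [-73.5   1.9 108.7]
```

Request:
apply_moves --pt "-16 1 11" --pt "-31 1 25" --pt "-44 1 41" --pt "-55 1 59" --pt "-64 1 78" --roll '[0, 0, 0, 0, 0]' --grip '[0, 0, 0, 0, 0]'

```text
t: 6.5
position: [0.5681, -0.2207, 0.1624]
orientation: [0.001, 0.846, 0.534, -0.0]
ft_force: [0.9, 1.4, 1.3]
finger_gap: -0.0
grasp_force: 1.0
```

```bash
python3 - <<'E'
from c import *
to((-54,-10,140.3),(-59,-10,130),(-59,-10,120))
E
```

```text
t 6.5 TCP case mm [-51.5  -8.3 162.4] F case [ 1.65 -0.26  1.29] gap -0.0
tool axes in case [[1.0, -0.013, -0.001], [-0.013, -1.0, -0.001], [-0.001, 0.001, -1.0]]
(-54, -10, 140.3) -> [-2.4  1.7  8.1]
(-59, -10, 130) -> [-7.4  1.8 18.4]
(-59, -10, 120) -> [-7.4  1.8 28.4]
```

Request:
apply_moves --pt "-4 1 10" --pt "-6 1 18" --pt "-7 1 24" --pt "-7 1 29" --pt "-7 1 31" --roll '[0, 0, 0, 0, 0]' --grip '[0, 0, 0, 0, 0]'

```text
t: 7.0
position: [0.5665, -0.2264, 0.1344]
orientation: [0.001, 0.845, 0.534, -0.001]
ft_force: [-7.4, 1.2, 18.0]
finger_gap: -0.001
grasp_force: 8.6
```

```bash
python3 -c "
from c import *"
```

```text
t 7.0 TCP case mm [-57.3  -9.2 134.4] F case [-1.97  7.22 18.05] gap -0.0
tool axes in case [[1.0, -0.012, -0.002], [-0.012, -1.0, -0.0], [-0.002, 0.0, -1.0]]
```

Request:
apply_moves --pt "0 0 1" --pt "0 0 1" --pt "0 0 1" --pt "0 0 -3" --pt "0 0 -20" --roll '[0, 0, 0, 0, 0]' --grip '[0, 0, 0, 0, 0]'

```text
t: 7.5
position: [0.5654, -0.2246, 0.1507]
orientation: [-0.002, 0.845, 0.534, -0.001]
ft_force: [0.1, 1.0, 0.6]
finger_gap: -0.001
grasp_force: 0.0
```

Request:
apply_moves --pt "-20 0 -45" --pt "-60 0 -90" --pt "-110 0 -120" --pt "-160 0 -120" --pt "-210 0 -120" --roll '[0, 0, 0, 0, 0]' --grip '[0, 0, 0, 0, 0]'

```text
t: 8.0
position: [0.4839, -0.4029, 0.2748]
orientation: [0.003, 0.845, 0.535, 0.001]
ft_force: [0.9, -0.3, 0.0]
finger_gap: -0.0
grasp_force: 0.0
```

```bash
python3 - <<'E'
from c import *
def ov(n,x0,y0,w,h,k):
    d=ctrl.snapshot(n)
    im=cv2.resize(d["color"][y0:y0+h,x0:x0+w,::-1],None,fx=k,fy=k,interpolation=cv2.INTER_CUBIC)
    D=lambda q,col:cv2.polylines(im,[((proj(d,W(p,q))-[x0,y0]+.5)*k).astype(int)],True,col,1)
    D([lid(0,x,q,.03) for x,q in((-.125,0),(.125,0),(.125,.19),(-.125,.19))],(0,0,255))
    return im
cv2.imwrite("pics/a6.png",np.hstack([ov("top",240,60,240,240,1.65),ov("side",220,60,240,240,1.65)]))
E
```

```text
t 8.0 TCP case mm [-252.2   -7.9  274.8] F case [ 0.09 -0.97  0.01] gap -0.0
tool axes in case [[1.0, -0.01, -0.002], [-0.01, -1.0, -0.006], [-0.002, 0.006, -1.0]]
```

View pics/a6.png

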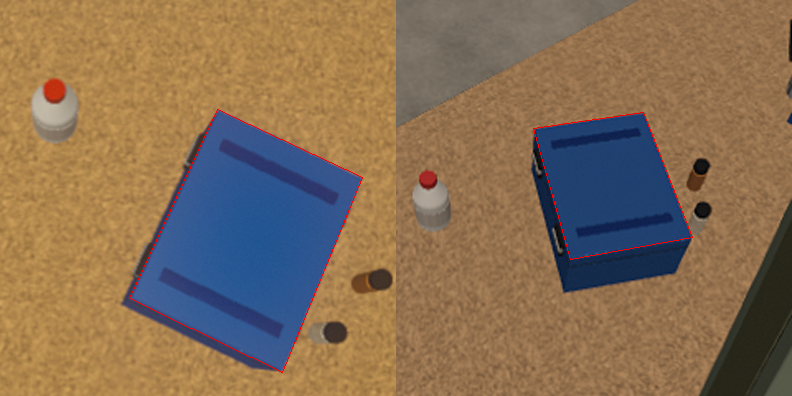

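The lid matches the predicted shut outline in both views, and the vials, bottle and case have not moved. The hand is clear, so I'm handing in.

```bash
python3 -c "
from plant import ctrl
print(ctrl.finish_job())"
```

```text
the job is handed in; nothing more can be done
None
```

I folded the retainer flat, swung the lid shut over it and moved the hand clear, then handed the job in at about 8 s. In the last pictures the lid was shut and the case, vials and bottle had not visibly moved; the hand-in returned no verdict. One push went to the limit: pressing the retainer flat put about 15 N sideways on it, right at the 15 N guideline.

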